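# Lock the cover of the water filter with its quarter-turn key

### The job

The fresh cartridge is already in the water filter unit: swing its cover fully shut, take the slotted key from its socket, and with the key gently press the stud in and turn it a quarter turn clockwise until it drops into its catch and stays there. Put the key back upright, fully home in its socket, and leave the things standing around alone.

Things in the scene. Friction and masses are not known exactly. Their poses are not given: they have to be found in the camera images.
- unit: white water filter unit fixed on the worktop, 200 mm deep (x), 300 wide (y), 78 high; origin at the centre of its underside, z up, its -x side is its front (towards the robot). A grey cover over its middle is hinged at the back; the key's socket is on the right-hand (-y) side housing, a gauge on the left one; two pipe elbows at the back left reach 135 mm behind the origin, below the rim.
- cover (a joint): the grey cover's hinge angle, rad: 0 fully shut, grows as it opens (starts at 0.3 to 0.6). 170 mm deep, 180 wide, 6 thick; shut, its top is 84 mm above the worktop. A stiff hinge: it stays where it is left and yields to 1 to 3 N pushed down near its front edge. Pushing it with more than 60 N damages it
- cover_hinge (a point): middle of the cover's hinge axis, 80.5 mm above the worktop, 88 mm behind the unit's origin; the axis runs along the unit's y
- cover_push (a point): a bare spot on the cover's top, 7 mm from its front edge and 55 mm left (+y) of its middle line, 163 mm from the hinge, good to push on with shut fingers; its z is the cover's normal
- stud_press (a joint): how far the stud in the cover is pressed in, m: 0 sprung out. Spring: 3 N at 0 and 0.3 N more per mm. The depth at which it can turn is hidden and differs from unit to unit (6 to 15 mm); 1.6 mm deeper it bottoms hard. Feel for it slowly, with 10 to 13 N; over 18 N breaks it. Turned home and let up, it springs 3 mm up into the catch and stays (reads 3 to 12 mm), locked against turning
- stud_turn (a joint): how far the stud is turned clockwise seen from above, rad: 0 unlocked (slot along the unit's x), about 1.57 locked (slot along its y). Sprung out it cannot turn; pressed in it turns clockwise only, easily (under 0.1 N m), to a stop at about 1.7; the catch has 0.15 rad of play either way, so caught it reads about 1.42. Let up before it is caught, it springs back to 0 and out
- stud_slot (a point): centre of the slot's bottom in the steel stud; x along the slot, z up out of the stud; 143 mm in front of the hinge on the cover's middle line. Head 30 mm in diameter; slot right across it, 4 mm wide, 5 deep, mouth chamfered 1 mm. Sprung out, with the cover shut, the slot's bottom is 92 mm above the worktop. A fixed collar 6 mm high, 35 mm inside and 43 mm outside diameter, surrounds the head
- key: slotted key, 74 mm long, 40 to 85 g, standing blade down in the socket; origin at the blade's tip, z up along it, x along the blade's width. Blade 20 mm wide (x), 2.6 thick (y; the last 2 mm 1.4 thick), 12 long; round shoulder 18 mm in diameter from z 12 to 15; shank 9 mm in diameter; black paddle grip 28 mm wide (x), 14 thick (y), z 34 to 74: pinch its 14 mm thickness from above
- socket (a point): centre of the mouth of the key's socket, a grey block 46 (x) by 30 mm on the right housing, its top 93.5 mm above the worktop; slot 21.4 by 4 mm, long side along the unit's x, 13.5 mm deep, mouth chamfered 1.2 mm. In the seated key the shoulder's underside rests on this mouth, so the blade's tip is 12 mm below this point; either way round is fine
- old_cartridge: used white filter cartridge with a metal band lying left of the unit, 55 mm in diameter, 150 mm long (y); origin under its middle. Leave alone
- tumbler: clear glass tumbler, 80 mm in diameter, 91 mm high, standing right of the unit; origin under its middle. Leave alone
- milk_tin: food tin, 75 mm in diameter, 58 mm high, standing at the left; origin under its middle. Leave alone

How it is judged:
On the way, in this order (a step that is already met when the one before it is completed fails the run):
1. the cover is shut (value of joint cover below 0.02 rad), for 0.2 s.
2. the stud is pressed in by the key, its blade in the slot (distance between key and stud_slot below 0.006 m and value of joint stud_press above 0.005 m and contact force between key and unit above 1 N), for 0.1 s.
3. the stud is turned home and has been let up into its catch: turned, the key out of it (value of joint stud_turn above 1.35 rad and distance between key and stud_slot above 0.012 m), for 0.3 s.
At the end, for the whole second after the job is handed in: The cover is shut (within 0.02 rad), the stud has stayed caught (turned at least 1.35 rad, held in by more than 2 mm), and the key stands at rest in its socket, released, upright within 0.1 rad, centred within 4 mm and within 2.5 mm of fully home (value of joint cover below 0.02 rad and value of joint stud_turn above 1.35 rad and value of joint stud_press above 0.002 m and horizontal distance between key and socket below 0.004 m and z of key in the frame of socket below -0.0095 m and angle between key's own z axis and vertical below 0.1 rad and linear speed of key below 0.02 m/s); the robot touches nothing.
It fails at once if the key in the stud's slot is forced against it with more than 18 N (contact force between key and unit above 18 N and distance between key and stud_slot below 0.02 m).
It fails at once if the arm or gripper pushes on the unit or its cover with more than 60 N (contact force between any of the arm, the fingers and unit above 60 N).
It fails at once if the old cartridge, the tumbler or the tin is moved by more than 30 mm (distance of any of old_cartridge, tumbler, milk_tin from where it was at the start of the episode above 0.03 m).
It also fails if it takes over 67 s, if anything falls off the work surface, if the arm or the gripper's body presses on something with over 40 N, if the wrist force passes 120 N, or if a joint passes its speed limit or range.

### The arm

A 7-joint arm with a two-finger parallel gripper is mounted at the origin on a cart in front of the work surface, level with it; the furniture and walls round the work are solid. World frame = base frame: x ahead of the robot, y to its left, z up, the work surface at z = 0. Lengths are in m, angles in rad, forces in N, time in s.
With the tool pointing down it reaches from about 0.35 to 0.9 m from the base axis. Payload 7.2 kg.
Tool frame: the origin (TCP) lies at the very end of the fingers, on their centre line; the grasp point (between the pads) lies 19 mm behind it (env.grip_point_offset is the distance from the TCP to the grasp point, in m); z points along the fingers, y is the line along which they close (so a half turn about z gives the same grasp; the last joint's range is limited). The gripper opens to 88 mm and grips with 3 to 60 N. Pads are 20 mm wide; open, the fingers measure 115 mm over their backs; the gripper's body (75 mm by 178 mm) begins 61 mm behind the grasp point.
Start: joints at [1.091, 0.411, -0.013, 1.596, 0.006, 1.134, -0.082], TCP at [0.25, -0.573, 0.223] pointing down, gripper open.
Joint ranges: [-2.95, 2.95], [-0.29, 1.99], [-1.47, 1.44], [0.14, 2.54], [-1.03, 4.17], [0.13, 1.85], [-2.86, 2.86]. Speed limits (rad/s): [2.39, 2.39, 3.01, 3.01, 3.14, 3.14, 3.14].

### API

Orientations are given as a rotation vector (axis times angle).
In Python, from workcell import env, imaging gives the robot as it stands. The module is installed in compiled form; this text tells all that it offers.
- The arm moves only by the shell command python3 -m pendant 'ROWS' [FORCE]. ROWS is JSON, a list of rows, each a list of 3 entries, a list of its own where there are three numbers: the shift along the tool's x, y, z in cm, then the turn, a rotation vector about the tool's x, y, z in degrees, then the finger opening in cm, from 0 to 8.78. A call has 1 to 20 rows; each row is the pose to reach, as a shift and turn from the pose commanded when the call began, along the tool's axes at that moment; what a row does not reach only later rows make up. A row lasts 1/10 s, in which the tool goes at most 50 mm and 8.59 degrees, less where a joint would pass 70% of its speed; a pose out of reach is approached as far as the arm can. A call with a gripper value outside its range is refused whole. The fingers move at their own pace and stop on an object; FORCE is the grip in N (left out, the last holds). Time passes only in rows, so rows that repeat a pose let the fingers close. It gives the time, the measured TCP pose, the force, the opening and the grip force at its end, in the units of the state.
- env.read_state(): the state, without advancing time (a new reading comes with each control period).
- imaging.grab_frame(name): name is "scene" or "top"; returns a dict with "frame" (420x560x3 uint8, blue, green, red), "range_z" (420x560 float32, m along the optical axis (not along the pixel's ray), 0 where there is no reading), "K" (3x3 intrinsics, pixels), "cam_to_world" (4x4, takes a point from camera to world coordinates). Camera axes: x right, y down, z forward; pixel columns grow to the right and rows downward; lengths in m; the calibration is good to about 2 mm. A picture is of the moment at which its call begins.
- env.job_done(): hands the job in; it is judged then, once.
Trained networks look in a picture, given as the dict that the camera call returned (one of the last four; its "shot" number tells which), for a name from the list of things; names that differ only in an ending like _2 or _b are one class to them, and where a whole thing is asked for, a point or a joint stands for the part that bears it (a point fixed in the world has none). Each returns a list of dicts, best first, with "confidence" (0 to 1); they miss things now and then, are a little off and sometimes report something else, mostly with a low value. They report only what shows in the picture. A call takes as long as a camera call.
- imaging.search_frame(thing, picture): "extent" ([left, top, right, bottom] as shares, 0 to 1, of the picture: columns of its width, rows of its height, round what is visible of it).
- imaging.place_of(thing, picture): "location" ([row, column] as shares, 0 to 1, of the picture: columns of its width, rows of its height: a listed point, or the origin of a listed thing).
The state is a dict: "clock": time; "qpos": joint angles; "joint_velocities": joint speeds; "tau": joint torques, N m; "eef_pos": TCP position; "eef_rot": TCP orientation; "ft_force": force on the tool from outside, world axes, zero at the start; "moment": the same for the moment, N m; "finger_gap": finger opening in m; "grasp_force": force on a finger pad.
Only numpy, scipy, OpenCV 4.12 (cv2) and the standard library are available. Lean on these libraries where they do the work, as an engineer would, in place of code of your own. Each camera call takes 0.05 s, during which the arm holds its last target. There are 200 camera calls.

## Working session

There is one attempt and no reset: what is moved stays moved. The work goes in short steps, Python scripts to look and compute and a shell command to move; the robot and the scene stay as the last step left them, time stands still between calls to the robot, and variables do not carry over. Pictures are saved under pics/ and viewed, at most 10 in all, crops included, and the job is handed in when it is done.

```bash
mkdir -p pics
cat > h.py <<'E'
import numpy as np, cv2
from workcell import env, imaging
from scipy.spatial.transform import Rotation as R
def ray(p,loc):
    K=p["K"];T=p["cam_to_world"];v=loc[0]*420;u=loc[1]*560
    d=T[:3,:3]@np.linalg.solve(K,[u,v,1]);return T[:3,3],d
def atz(p,loc,z):
    o,d=ray(p,loc);return o+d*(z-o[2])/d[2]
def depth(p,loc):
    o,d=ray(p,loc);v=int(loc[0]*420);u=int(loc[1]*560);return o+d*p["range_z"][min(v,419),min(u,559)]
E
python3 - <<'E'
from h import *
for n in("scene","top"):
    p=imaging.grab_frame(n);cv2.imwrite(f"pics/{n}0.png",p["frame"])
    print(n,p["cam_to_world"].round(3).tolist())
    for t in "unit cover_hinge cover_push stud_slot key socket old_cartridge tumbler milk_tin".split():
        for r in imaging.place_of(t,p)[:2]:
            l=r["location"];print(t,round(r["confidence"],2),np.round([l[1]*560,l[0]*420]),depth(p,l).round(4),"z.0935",atz(p,l,.0935).round(4),"z.0815",atz(p,l,.0815).round(4)[:2],"z0",atz(p,l,0).round(4)[:2])
s=env.read_state();print(s["eef_pos"],R.from_rotvec(s["eef_rot"]).as_matrix().round(3).tolist(),s["finger_gap"],s["ft_force"])
E
```

```text
scene [[0.435, -0.348, 0.831, -0.571], [-0.9, -0.182, 0.395, -0.561], [0.014, -0.92, -0.392, 0.596], [0.0, 0.0, 0.0, 1.0]]
unit 0.31 [209. 217.] [0.4853 0.1932 0.0139] z.0935 [0.3409 0.0901 0.0935] z.0815 [0.3627 0.1056] z0 [0.5105 0.2112]
cover_hinge 0.57 [343. 207.] [ 7.878e-01 -1.434e-01 -5.000e-04] z.0935 [ 0.5736 -0.2092  0.0935] z.0815 [ 0.601  -0.2008] z0 [ 0.7865 -0.1438]
stud_slot 0.71 [378. 219.] [ 0.521  -0.3248  0.1018] z.0935 [ 0.5393 -0.3208  0.0935] z.0815 [ 0.5658 -0.3151] z0 [ 0.7458 -0.2762]
stud_slot 0.55 [333. 191.] [ 0.8076 -0.0975  0.0427] z.0935 [ 0.6812 -0.14    0.0935] z.0815 [ 0.711 -0.13 ] z0 [ 0.914  -0.0617]
key 0.65 [377. 222.] [ 0.5128 -0.323   0.0954] z.0935 [ 0.517  -0.3221  0.0935] z.0815 [ 0.543  -0.3164] z0 [ 0.7194 -0.2777]
socket 0.72 [375. 221.] [ 0.5189 -0.3164  0.0941] z.0935 [ 0.5202 -0.3161  0.0935] z.0815 [ 0.5462 -0.3103] z0 [ 0.7231 -0.2705]
old_cartridge 0.6 [210. 218.] [0.4966 0.1992 0.003 ] z.0935 [0.3337 0.0832 0.0935] z.0815 [0.3553 0.0986] z0 [0.502 0.203]
tumbler 0.74 [414. 283.] [ 0.3658 -0.4555  0.0274] z.0935 [ 0.257  -0.4678  0
[... 1167 characters left out ...]
 [ 0.4946 -0.2095] z0 [ 0.5076 -0.2181]
socket 0.85 [356. 204.] [ 0.5173 -0.3192  0.0992] z.0935 [ 0.5183 -0.3203  0.0935] z.0815 [ 0.5205 -0.3226] z0 [ 0.5352 -0.3384]
old_cartridge 0.77 [194. 212.] [0.5075 0.1897 0.0475] z.0935 [0.4999 0.1803 0.0935] z.0815 [0.5019 0.1827] z0 [0.5154 0.1994]
tumbler 0.63 [389. 245.] [ 0.3939 -0.4184  0.0836] z.0935 [ 0.3931 -0.4157  0.0935] z.0815 [ 0.3941 -0.419 ] z0 [ 0.4007 -0.441 ]
milk_tin 0.62 [145. 252.] [0.381  0.3431 0.0452] z.0935 [0.3777 0.3276 0.0935] z.0815 [0.3785 0.3314] z0 [0.3841 0.3577]
[ 0.25012686 -0.57277111  0.22266373] [[0.916, 0.4, 0.0], [0.4, -0.916, -0.0], [0.0, 0.0, -1.0]] 0.08775056003847266 [-0.41154875 -1.30826667  0.17932579]
```

View pics/scene0.png

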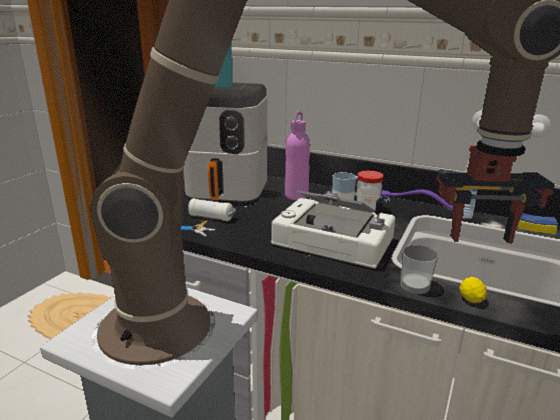

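View pics/top0.png

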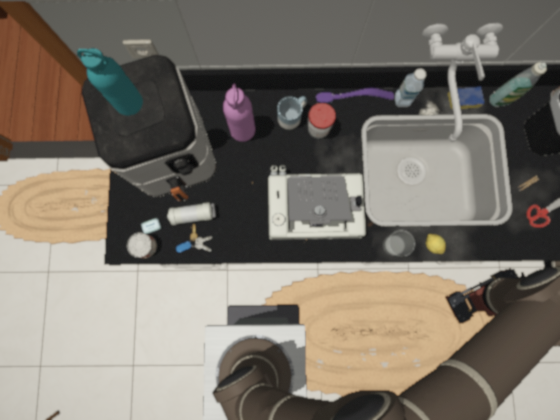

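```bash
cat >> h.py <<'E'
def cloud(p):
    v,u=np.mgrid[:420,:560];z=p["range_z"];K=p["K"];T=p["cam_to_world"]
    c=np.stack([u+.5,v+.5,np.ones_like(u)],-1)@np.linalg.inv(K).T*z[...,None]
    w=c@T[:3,:3].T+T[:3,3];w[z==0]=np.nan;return w
E
python3 - <<'E'
from h import *
P=[]
for n in("top","scene"):
    p=imaging.grab_frame(n);w=cloud(p);print(n,"f",p["K"][0,0])
    m=(w[...,0]>.38)&(w[...,0]<.66)&(w[...,1]>-.38)&(w[...,1]<0)&(w[...,2]>.068)&(w[...,2]<.2)
    if n=="top":
        m=cv2.morphologyEx(m.astype(np.uint8),cv2.MORPH_OPEN,np.ones((3,3)))>0
    q=w[m]; rim=q[(q[:,2]<.088)]
    print(len(q),"minrect",cv2.minAreaRect(q[:,:2].astype(np.float32)),"rim",cv2.minAreaRect(rim[:,:2].astype(np.float32)), "rim z",np.median(rim[:,2]))
    k=q[(q[:,1]<-.28)&(q[:,2]>.12)];print("key pts",len(k),k.mean(0).round(4),k.min(0).round(3),k.max(0).round(3))
    k=q[(q[:,1]<-.28)&(q[:,2]>.145)];print("key top",len(k),k.mean(0).round(4))
    f=p["frame"][150:260,240:400] if n=="top" else p["frame"][170:280,250:410]
    P.append(cv2.resize(f,None,fx=5,fy=5,interpolation=cv2.INTER_CUBIC))
    np.save(n+".npy",w)
for n,i in zip("ts",P):cv2.imwrite(f"pics/crop{n}.png",i[:550,:800])
E
```

```text
top f 411.18928902969094
5245 minrect ((0.520179808139801, -0.20192360877990723), (0.19858723878860474, 0.29854169487953186), 0.1655430793762207) rim ((0.520179808139801, -0.20192360877990723), (0.19858723878860474, 0.29854169487953186), 0.1655430793762207) rim z 0.07623130565658176
key pts 167 [ 0.5064 -0.2986  0.145 ] [ 0.459 -0.327  0.12 ] [ 0.544 -0.28   0.165]
key top 95 [ 0.4975 -0.303   0.1542]
scene f 449.2809713601896
2826 minrect ((0.5301655530929565, -0.20448154211044312), (0.29928603768348694, 0.22215859591960907), 89.36466217041016) rim ((0.5301655530929565, -0.20448154211044312), (0.29928603768348694, 0.22215859591960907), 89.36466217041016) rim z 0.07594418423434113
key pts 144 [ 0.5068 -0.3135  0.1425] [ 0.459 -0.331  0.12 ] [ 0.536 -0.28   0.165]
key top 64 [ 0.4977 -0.3098  0.1544]
```

View pics/cropt.png

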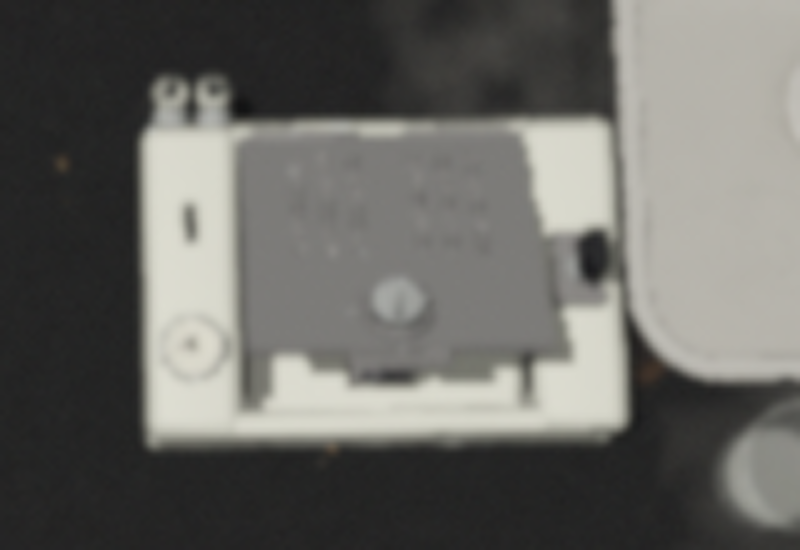

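View pics/crops.png

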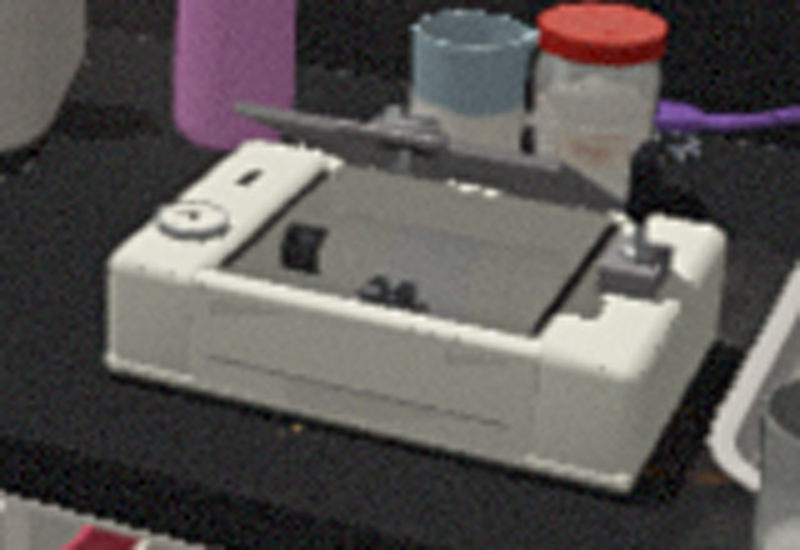

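Run:
```python
from h import *
for n in("top","scene"):
    w=np.load(n+".npy")
    q=w[(w[...,0]>.40)&(w[...,0]<.64)&(w[...,1]>-.37)&(w[...,1]<-.02)&(w[...,2]>.07)&(w[...,2]<.2)]
    r=q[abs(q[:,2]-.0765)<.006]
    # edges: per-bin extremes
    for a,b,sgn,lo,hi in((0,1,-1,-.33,-.07),(0,1,1,-.33,-.07),(1,0,-1,.44,.6),(1,0,1,.44,.6)):
        xs=np.arange(lo,hi,.006);e=[(x+.003,(sgn*r[(r[:,b]>=x)&(r[:,b]<x+.006)][:,a]).max()*sgn) for x in xs if ((r[:,b]>=x)&(r[:,b]<x+.006)).sum()>1]
        e=np.array(e);c=np.polyfit(e[:,0],e[:,1],1)
        g=abs(e[:,1]-np.polyval(c,e[:,0]))<.004;c=np.polyfit(e[g,0],e[g,1],1)
        print(n,"xy"[a],sgn,"slope deg",np.degrees(np.arctan(c[0])).round(2),"mid",np.polyval(c,-.2 if a==0 else .52).round(4),g.sum(),len(g))
    k=q[(q[:,1]<-.302)&(q[:,2]>.118)];print("grip",len(k),k.mean(0).round(4),np.percentile(k,[3,97],0).round(4).tolist())
    k=k[k[:,2]>.147];print("griptop",len(k),k.mean(0).round(4),k.min(0).round(4),k.max(0).round(4))
    c=cv2.minAreaRect(k[:,:2].astype(np.float32));print(c)
    s=q[(q[:,1]<-.295)&(abs(q[:,2]-.092)<.004)];print("sock",len(s),s.min(0).round(4),s.max(0).round(4))
    cv=q[(q[:,1]>-.26)&(q[:,1]<-.14)&(q[:,2]>.095)];A=np.c_[cv[:,:2],np.ones(len(cv))]
    co=np.linalg.lstsq(A,cv[:,2],rcond=None)[0]
    for _ in range(5):
        g=abs(A@co-cv[:,2])<.004;co=np.linalg.lstsq(A[g],cv[g,2],rcond=None)[0]
    print("cover plane",co.round(4),"angle",np.arctan(np.hypot(co[0],co[1])),"dir",np.degrees(np.arctan2(-co[1],-co[0])))
    st=cv[(cv[:,2]-np.c_[cv[:,:2],np.ones(len(cv))]@co)>.0055];print("stud",len(st),np.median(st,0).round(4))
```

```text
top x -1 slope deg 0.01 mid 0.4225 44 44
top x 1 slope deg 3.22 mid 0.6078 5 44
top y -1 slope deg -0.09 mid -0.3488 27 27
top y 1 slope deg 0.19 mid -0.0545 27 27
grip 63 [ 0.5201 -0.3196  0.1473] [[0.5076, -0.3266, 0.1235], [0.5338, -0.3146, 0.157]]
griptop 44 [ 0.521 -0.321  0.153] [ 0.5076 -0.3272  0.1487] [ 0.5345 -0.3144  0.1577]
((0.5210795402526855, -0.3206510841846466), (0.012483558617532253, 0.02685891091823578), 85.78974151611328)
sock 83 [ 0.4991 -0.3361  0.0884] [ 0.5439 -0.307   0.0959]
cover plane [-0.5326 -0.001   0.4085] angle 0.4894099587498013 dir 0.11093684918610373
stud 109 [ 0.4864 -0.2022  0.1616]
scene x -1 slope deg -0.02 mid 0.4223 44 44
scene x 1 slope deg -0.23 mid 0.6136 34 44
scene y -1 slope deg 0.34 mid -0.351 26 27
scene y 1 slope deg 2.42 mid -0.064 7 27
grip 105 [ 0.515  -0.3247  0.1393] [[0.5069, -0.3304, 0.1193], [0.5314, -0.317, 0.1561]]
griptop 36 [ 0.5172 -0.3242  0.1528] [ 0.5076 -0.3306  0.1479] [ 0.5331 -0.3165  0.1568]
((0.520318865776062, -0.3235338628292084), (0.025431113317608833, 0.014133636839687824), 0.2738606929779053)
sock 86 [ 0.4972 -0.3385  0.0884] [ 0.5494 -0.3075  0.0959]
cover plane [-0.5611 -0.0044  0.4185] angle 0.5113367285683059 dir 0.44717759124690176
stud 55 [ 0.4789 -0.2076  0.1641]
```

```bash
python3 -m pendant '[[[4,-3,0],[0,0,4],0],[[8,-6,0],[0,0,8],0],[[12,-10,0],[0,0,12],0],[[16,-13,0],[0,0,16],0],[[20,-17,0],[0,0,20],0],[[24,-20,0],[0,0,23.6],0],[[28,-23,0],[0,0,23.6],0],[[32,-26,0],[0,0,23.6],0],[[36.7,-30.3,0],[0,0,23.6],0],[[36.7,-30.3,0],[0,0,23.6],0],[[36.7,-30.3,0],[0,0,23.6],0],[[36.7,-30.3,0],[0,0,23.6],0]]' 20
cat > st.py <<'E'
from h import *
s=env.read_state();print(s["clock"],s["eef_pos"].round(4) if hasattr(s["eef_pos"],"round") else s["eef_pos"],R.from_rotvec(s["eef_rot"]).as_matrix().round(4).tolist(),"q",np.round(s["qpos"],2),"F",np.round(s["ft_force"],2),"M",np.round(s["moment"],2),"gap",s["finger_gap"],s["grasp_force"])
E
python3 st.py
```

```text
clock: 2.3
eef_pos: [0.4652, -0.1483, 0.2227]
eef_rot: [3.141, 0.002, -0.0]
ft_force: [0.1, 0.1, 0.2]
finger_gap: 0.0006
grasp_force: 0.0
2.3 [ 0.4652 -0.1483  0.2227] [[1.0, 0.0011, -0.0001], [0.0011, -1.0, -0.0004], [-0.0001, 0.0004, -1.0]] q [ 0.41  0.19 -0.22  1.91  0.05  1.05 -1.41] F [0.1  0.09 0.22] M [ 0.    0.05 -0.03] gap 0.0006470630738287452 0.0
```

```bash
python3 -m pendant '[[[0,0,3],[0,0,0],0],[[0,0,5.5],[0,0,0],0],[[0,0,6.1],[0,0,0],0],[[-0.3,0,6.8],[0,0,0],0],[[-0.7,0,7.5],[0,0,0],0],[[-1,0,8.3],[0,0,0],0],[[-1.3,0,9.1],[0,0,0],0],[[-1.5,0,9.9],[0,0,0],0],[[-1.7,0,10.7],[0,0,0],0],[[-1.8,0,11.5],[0,0,0],0],[[-1.9,0,12.3],[0,0,0],0],[[-2,0,12.9],[0,0,0],0],[[-2,0,13.3],[0,0,0],0],[[-2,0,13.5],[0,0,0],0]]'
python3 -m pendant '[[[0,0,0.1],[0,0,0],0],[[0,0,0.2],[0,0,0],0],[[0,0,0.2],[0,0,0],0]]'
```

```text
clock: 3.7
eef_pos: [0.4451, -0.1481, 0.0872]
eef_rot: [-3.141, 0.0, 0.001]
ft_force: [0.2, -0.1, -0.5]
finger_gap: 0.0003
grasp_force: 0.0
clock: 4.0
eef_pos: [0.4453, -0.1482, 0.0857]
eef_rot: [3.141, -0.0, 0.0]
ft_force: [-0.8, 0.2, 0.9]
finger_gap: 0.0004
grasp_force: 0.0
```

```bash
python3 -m pendant '[[[0,0,0.1],[0,0,0],0],[[0,0,0.15],[0,0,0],0],[[0,0,0.15],[0,0,0],0]]'
python3 -m pendant '[[[0,0,0.1],[0,0,0],0],[[0,0,0.1],[0,0,0],0]]'
python3 -m pendant '[[[0,0,0.05],[0,0,0],0],[[0,0,0.1],[0,0,0],0]]'
```

```text
clock: 4.3
eef_pos: [0.4453, -0.1482, 0.0844]
eef_rot: [3.141, -0.0, 0.001]
ft_force: [-0.6, -0.5, 1.6]
finger_gap: 0.0004
grasp_force: 1.2
clock: 4.5
eef_pos: [0.4454, -0.1482, 0.0841]
eef_rot: [3.141, -0.0, 0.001]
ft_force: [-4.2, 0.9, 13.3]
finger_gap: 0.0008
grasp_force: 6.6
clock: 4.7
eef_pos: [0.4454, -0.1483, 0.0838]
eef_rot: [3.141, -0.0, 0.001]
ft_force: [-8.8, 2.3, 27.9]
finger_gap: 0.0003
grasp_force: 13.9
```

```bash
python3 -m pendant '[[[0,0,-2],[0,0,0],0],[[0,0,-6],[0,0,0],0],[[0,2,-10],[0,0,-8],0],[[2,7,-15],[0,0,-16],0],[[4,11,-15],[0,0,-24],1],[[6,15,-15],[0,0,-32],2],[[7.5,17.4,-15],[0,0,-40],4],[[7.5,17.4,-15],[0,0,-48],4],[[7.5,17.4,-15],[0,0,-56],4],[[7.5,17.4,-15],[0,0,-64],4],[[7.5,17.4,-15],[0,0,-72],4],[[7.5,17.4,-15],[0,0,-80],4],[[7.5,17.4,-15],[0,0,-88],4],[[7.5,17.4,-15],[0,0,-90],4]]'
python3 -m pendant '[[[0,0,0],[0,0,-8],4],[[0,0,0],[0,0,-16],4],[[0,0,0],[0,0,-24],4],[[0,0,0],[0,0,-32],4],[[0,0,0],[0,0,-40],4],[[0,0,0],[0,0,-48],4],[[0,0,0],[0,0,-56],4],[[0,0,0],[0,0,-64],4],[[0,0,0],[0,0,-72],4],[[0,0,0],[0,0,-80],4],[[0,0,0],[0,0,-88],4],[[0,0,0],[0,0,-90],4],[[0,0,0],[0,0,-90],4]]'
python3 st.py
python3 - <<'E'
from h import *
ims=[]
for n in("scene","top"):
    p=imaging.grab_frame(n);w=cloud(p);np.save(n+"1.npy",w)
    for t in "stud_slot key socket cover_hinge cover_push".split():
        for r in imaging.place_of(t,p)[:2]:
            l=r["location"];print(n,t,round(r["confidence"],2),np.round([l[1]*560,l[0]*420],1),depth(p,l).round(4),"z.0935",atz(p,l,.0935).round(4)[:2],"z.092",atz(p,l,.092).round(4)[:2],"z.0815",atz(p,l,.0815).round(4)[:2])
    q=w[(w[...,0]>.42)&(w[...,0]<.6)&(w[...,1]>-.29)&(w[...,1]<-.12)&(w[...,2]>.07)&(w[...,2]<.12)]
    st=q[q[:,2]>.089]; st=st[abs(st[:,0]-.465)<.04]; st=st[abs(st[:,1]+.203)<.04];print("stud",len(st),st.mean(0).round(4),np.percentile(st,[3,97],0).round(4).tolist(),"cover z",np.median(q[:,2]))
    f=p["frame"][150:260,240:400] if n=="top" else p["frame"][170:280,250:410]
    ims.append(cv2.resize(f,None,fx=3.4,fy=3.4,interpolation=cv2.INTER_CUBIC)[:300] if 0 else cv2.resize(f,(430,296),interpolation=cv2.INTER_CUBIC))
cv2.imwrite("pics/both1.png",np.vstack(ims))
E
```

```text
clock: 6.1
eef_pos: [0.52, -0.3222, 0.2318]
eef_rot: [-2.216, -2.226, 0.0]
ft_force: [0.1, 0.9, 0.9]
finger_gap: 0.0398
grasp_force: 0.0
clock: 7.4
eef_pos: [0.52, -0.3223, 0.2318]
eef_rot: [-0.0, -3.141, -0.001]
ft_force: [-0.3, 0.4, 0.4]
finger_gap: 0.0399
grasp_force: 0.0
7.4 [ 0.52   -0.3223  0.2318] [[-1.0, 0.0, -0.0003], [0.0, 1.0, 0.0004], [0.0003, 0.0004, -1.0]] q [ 1.    0.48 -0.74  1.58  0.34  1.21  1.76] F [-0.29  0.45  0.4 ] M [ 0.08 -0.11  0.03] gap 0.03989899840948912 0.0
scene stud_slot 0.48 [328.2 217.7] [ 0.4775 -0.1995  0.0957] z.0935 [ 0.4821 -0.1979] z.092 [ 0.4853 -0.1968] z.0815 [ 0.5073 -0.1892]
scene key 0.59 [378.4 221.9] [ 0.5166 -0.3267  0.0944] z.0935 [ 0.5186 -0.3263] z.092 [ 0.5218 -0.3256] z.0815 [ 0.5446 -0.3207]
scene socket 0.56 [377.  218.6] [ 0.5263 -0.3199  0.0986] z.0935 [ 0.5376 -0.3175] z.092 [ 0.5409 -0.3167] z.0815 [ 0.564  -0.3116]
scene socket 0.33 [329.5 221.6] [ 0.4535 -0.212   0.0967] z.0935 [ 0.4601 -0.2097] z.092 [ 0.4632 -0.2087] z.0815 [ 0.4847 -0.2014]
scene cover_hinge 0.63 [342.3 209.1] [ 0.5752 -0.2069  0.0848] z.0935 [ 0.5558 -0
[... 786 characters left out ...]
9] z.092 [ 0.519  -0.3202] z.0815 [ 0.5209 -0.3223]
top socket 0.93 [354.5 204.4] [ 0.5176 -0.316   0.0977] z.0935 [ 0.5184 -0.3168] z.092 [ 0.5186 -0.3171] z.0815 [ 0.5205 -0.3191]
top cover_hinge 0.95 [316.3 176.3] [ 0.6156 -0.2038  0.0681] z.0935 [ 0.6092 -0.2013] z.092 [ 0.6096 -0.2014] z.0815 [ 0.6122 -0.2025]
top cover_hinge 0.36 [353.9 201.1] [ 0.5295 -0.3162  0.0902] z.0935 [ 0.5288 -0.3155] z.092 [ 0.5291 -0.3158] z.0815 [ 0.5311 -0.3178]
top cover_push 0.79 [301.4 227.2] [ 0.4506 -0.1519  0.0815] z.0935 [ 0.4491 -0.1512] z.092 [ 0.4492 -0.1513] z.0815 [ 0.4506 -0.1519]
stud 94 [ 0.4655 -0.2029  0.0936] [[0.4479, -0.2196, 0.0894], [0.48, -0.1861, 0.0993]] cover z 0.08277887388274752
```

View pics/both1.png

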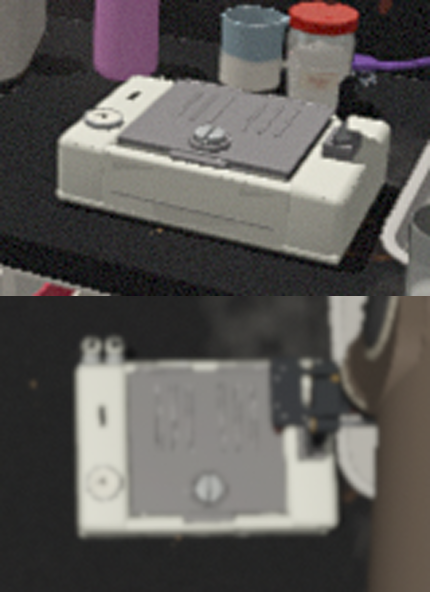

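```bash
python3 -m pendant '[[[0,0,4],[0,0,0],4],[[0,0,7.5],[0,0,0],4],[[0,0,10],[0,0,0],4],[[0,0,11.1],[0,0,0],4],[[0,0,11.1],[0,0,0],4],[[0,0,11.1],[0,0,0],0.5],[[0,0,11.1],[0,0,0],0.5],[[0,0,11.1],[0,0,0],0.5],[[0,0,11.1],[0,0,0],0.5],[[0,0,11.1],[0,0,0],0.5]]' 12
python3 st.py
```

```text
clock: 9.0
eef_pos: [0.5208, -0.3204, 0.1218]
eef_rot: [-0.002, 3.141, 0.003]
ft_force: [-0.4, 5.0, 1.8]
finger_gap: 0.0142
grasp_force: 12.0
9.0 [ 0.5208 -0.3204  0.1218] [[-1.0, -0.0011, 0.0007], [-0.0011, 1.0, 0.0017], [-0.0007, 0.0017, -1.0]] q [ 0.96  0.59 -0.69  1.7   0.43  1.01  1.69] F [-0.42  4.96  1.83] M [ 1.24 -0.14  0.02] gap 0.01420747941032965 11.98700800538063
```

```bash
python3 -m pendant '[[[0,0.1,0],[0,0,0],0.5],[[0,0.2,0],[0,0,0],0.5],[[0,0.2,0],[0,0,0],0.5]]' 12
python3 st.py
```

```text
clock: 9.3
eef_pos: [0.5207, -0.3201, 0.1216]
eef_rot: [-0.0, 3.141, -0.001]
ft_force: [0.1, 2.4, 3.6]
finger_gap: 0.0139
grasp_force: 12.0
9.3 [ 0.5207 -0.3201  0.1216] [[-1.0, -0.0001, 0.001], [-0.0001, 1.0, -0.0004], [-0.001, -0.0004, -1.0]] q [ 0.96  0.59 -0.69  1.7   0.43  1.01  1.69] F [0.12 2.36 3.55] M [ 0.81 -0.32  0.01] gap 0.013851428871867858 11.998231709003448
```

```bash
python3 -m pendant '[[[0,0,0],[0,0,0],0.5],[[0,0,0],[0,0,0],0.5],[[0,0,-0.5],[0,0,0],0.5],[[0,0,-1.2],[0,0,0],0.5],[[0,0,-2.5],[0,0,0],0.5],[[0,0,-4],[0,0,0],0.5],[[0,0,-4],[0,0,0],0.5]]' 45
python3 st.py
```

```text
clock: 10.0
eef_pos: [0.5213, -0.3212, 0.1642]
eef_rot: [0.001, 3.138, -0.004]
ft_force: [-0.3, 0.6, -0.9]
finger_gap: 0.014
grasp_force: 45.0
10.0 [ 0.5213 -0.3212  0.1642] [[-1.0, 0.0008, 0.0031], [0.0008, 1.0, -0.0027], [-0.0031, -0.0027, -1.0]] q [ 0.98  0.54 -0.72  1.66  0.4   1.08  1.71] F [-0.26  0.63 -0.89] M [ 0.07 -0.17 -0.01] gap 0.013995297318723527 44.99896466732025
```

```bash
python3 -m pendant '[[[1,2,0],[0,0,0],0.5],[[2,4.5,0],[0,0,0],0.5],[[3.5,7.5,0],[0,0,0],0.5],[[4.8,10,0],[0,0,0],0.5],[[5.6,11.8,0],[0,0,0],0.5],[[5.6,11.8,0],[0,0,0],0.5],[[5.6,11.8,0],[0,0,0],0.5],[[5.6,11.8,0],[0,0,0],0.5]]'
python3 st.py
python3 - <<'E'
from h import *
for n in("scene","top"):
    p=imaging.grab_frame(n);cv2.imwrite(f"pics/{n}2.png",p["frame"]);w=cloud(p)
    for t in("key","stud_slot","socket"):
        for r in imaging.place_of(t,p)[:2]:
            l=r["location"];print(n,t,round(r["confidence"],2),np.round([l[1]*560,l[0]*420],1),"z.092",atz(p,l,.092).round(4)[:2],"z.124",atz(p,l,.124).round(4)[:2])
    s=w[(w[...,0]>.48)&(w[...,0]<.56)&(w[...,1]<-.295)&(w[...,1]>-.345)&(abs(w[...,2]-.0925)<.004)];print("sock",len(s),np.percentile(s,[2,98],0).round(4).tolist(),s.mean(0))
p=cv2.imread("pics/scene2.png")[165:265,270:400]
cv2.imwrite("pics/s2c.png",cv2.resize(p,None,fx=5,fy=5,interpolation=cv2.INTER_CUBIC))
E
```

```text
clock: 10.8
eef_pos: [0.4646, -0.2034, 0.1613]
eef_rot: [0.002, 3.141, -0.001]
ft_force: [-0.6, -1.0, -1.7]
finger_gap: 0.0141
grasp_force: 45.0
10.8 [ 0.4646 -0.2034  0.1613] [[-1.0, 0.0014, 0.0005], [0.0014, 1.0, -0.0005], [-0.0005, -0.0005, -1.0]] q [ 0.95  0.39 -0.79  1.91  0.33  0.98  1.58] F [-0.56 -0.96 -1.71] M [ 0.08 -0.13 -0.01] gap 0.014075341362906493 44.99897539615631
scene key 0.48 [328.1 206.3] z.092 [ 0.5596 -0.1688] z.124 [ 0.4878 -0.1937]
scene stud_slot 0.65 [328.6 216.1] z.092 [ 0.4957 -0.1941] z.124 [ 0.428  -0.2174]
scene socket 0.84 [378.  219.5] z.092 [ 0.5365 -0.3207] z.124 [ 0.4662 -0.3359]
sock 102 [[0.4985, -0.3375, 0.0889], [0.5463, -0.3088, 0.0951]] [ 0.5200589  -0.32355061  0.09273364]Traceback (most recent call last):
  File "<stdin>", line 7, in <module>
    return _quantile_unchecked(
        a, q, axis, out, overwrite_input, method, keepdims, weights)
    return _ureduce(a,
                    func=_quantile_ureduce_func,
    ...<5 lines>...
                    overwrite_input=overwrite_input,
                    method=method)
    r = func(a, **kwargs)
    result = _quantile(arr,
                       quantiles=q,
    ...<2 lines>...
                       out=out,
                       weights=wgt)
    slices_having_nans = np.isnan(arr[-1, ...])
                                  ~~~^^^^^^^^^
IndexError: index -1 is out of bounds for axis 0 with size 0
```

```bash
python3 -m pendant '[[[0,0.14,1],[0,0,0],0.5],[[0,0.14,1.8],[0,0,0],0.5],[[0,0.14,2.2],[0,0,0],0.5],[[0,0.14,2.3],[0,0,0],0.5],[[0,0.14,2.3],[0,0,0],0.5]]'
python3 -m pendant '[[[0,0,0.1],[0,0,0],0.5],[[0,0,0.2],[0,0,0],0.5],[[0,0,0.2],[0,0,0],0.5]]'
python3 -m pendant '[[[0,0,0.05],[0,0,0],0.5],[[0,0,0.1],[0,0,0],0.5],[[0,0,0.1],[0,0,0],0.5]]'
```

```text
clock: 11.7
eef_pos: [0.4641, -0.2007, 0.1379]
eef_rot: [0.0, -3.141, -0.001]
ft_force: [-0.1, 0.0, -0.8]
finger_gap: 0.0139
grasp_force: 45.0
clock: 12.0
eef_pos: [0.4642, -0.2009, 0.1362]
eef_rot: [0.0, 3.141, -0.0]
ft_force: [0.4, 0.1, -1.6]
finger_gap: 0.0138
grasp_force: 45.0
clock: 12.3
eef_pos: [0.4641, -0.2008, 0.1351]
eef_rot: [-0.0, -3.142, 0.0]
ft_force: [0.1, -0.0, -0.2]
finger_gap: 0.0136
grasp_force: 45.0
```

```bash
python3 -m pendant '[[[0,0,0.05],[0,0,0],0.5],[[0,0,0.1],[0,0,0],0.5],[[0,0,0.1],[0,0,0],0.5]]'
python3 -m pendant '[[[0,0,0.05],[0,0,0],0.5],[[0,0,0.1],[0,0,0],0.5],[[0,0,0.1],[0,0,0],0.5]]'
python3 -m pendant '[[[0,0,0.05],[0,0,0],0.5],[[0,0,0.1],[0,0,0],0.5],[[0,0,0.1],[0,0,0],0.5]]'
python3 -m pendant '[[[0,0,0.05],[0,0,0],0.5],[[0,0,0.1],[0,0,0],0.5],[[0,0,0.1],[0,0,0],0.5]]'
```

```text
clock: 12.6
eef_pos: [0.4643, -0.2007, 0.1342]
eef_rot: [0.0, 3.141, 0.0]
ft_force: [-0.9, 0.3, -0.6]
finger_gap: 0.0136
grasp_force: 45.0
clock: 12.9
eef_pos: [0.4644, -0.2007, 0.1333]
eef_rot: [-0.0, 3.141, 0.0]
ft_force: [0.6, 1.0, 1.9]
finger_gap: 0.0141
grasp_force: 45.0
clock: 13.2
eef_pos: [0.4643, -0.2007, 0.1322]
eef_rot: [0.0, 3.141, 0.0]
ft_force: [-0.8, 1.8, 1.7]
finger_gap: 0.0135
grasp_force: 45.0
clock: 13.5
eef_pos: [0.4643, -0.2007, 0.1311]
eef_rot: [0.0, 3.141, 0.0]
ft_force: [-0.4, 0.7, 2.3]
finger_gap: 0.0138
grasp_force: 45.0
```

```bash
python3 -m pendant '[[[0,0,0.15],[0,0,0],0.5],[[0,0,0.3],[0,0,0],0.5],[[0,0,0.45],[0,0,0],0.5],[[0,0,0.45],[0,0,0],0.5]]'
python3 -m pendant '[[[0,0,0.05],[0,0,0],0.5],[[0,0,0.05],[0,0,0],0.5]]'
python3 -m pendant '[[[0,0,0.05],[0,0,0],0.5],[[0,0,0.05],[0,0,0],0.5]]'
```

```text
clock: 13.9
eef_pos: [0.4641, -0.2005, 0.1264]
eef_rot: [0.0, -3.141, -0.001]
ft_force: [-0.1, 1.5, 3.7]
finger_gap: 0.0136
grasp_force: 45.0
clock: 14.1
eef_pos: [0.4642, -0.2005, 0.1261]
eef_rot: [0.0, -3.141, -0.001]
ft_force: [-1.0, 3.4, 3.9]
finger_gap: 0.014
grasp_force: 45.0
clock: 14.3
eef_pos: [0.4641, -0.2006, 0.1256]
eef_rot: [0.0, -3.141, -0.0]
ft_force: [-0.1, 3.6, 3.6]
finger_gap: 0.0135
grasp_force: 45.0
```

```bash
python3 -m pendant '[[[0,0.05,0.04],[0,0,0],0.5],[[0,0.05,0.04],[0,0,0],0.5]]'
python3 -m pendant '[[[0,0,0.04],[0,0,0],0.5],[[0,0,0.04],[0,0,0],0.5]]'
python3 -m pendant '[[[0,0,0.04],[0,0,0],0.5],[[0,0,0.04],[0,0,0],0.5]]'
python3 -m pendant '[[[0,0,0.04],[0,0,0],0.5],[[0,0,0.04],[0,0,0],0.5]]'
```

```text
clock: 14.5
eef_pos: [0.4642, -0.2005, 0.1253]
eef_rot: [0.0, 3.142, -0.001]
ft_force: [-0.5, 1.7, 4.3]
finger_gap: 0.0137
grasp_force: 45.0
clock: 14.7
eef_pos: [0.4641, -0.2004, 0.1248]
eef_rot: [-0.0, -3.142, 0.0]
ft_force: [-1.7, 1.5, 3.9]
finger_gap: 0.0138
grasp_force: 45.0
clock: 14.9
eef_pos: [0.4642, -0.2004, 0.1244]
eef_rot: [0.0, 3.142, -0.0]
ft_force: [-1.1, 1.8, 3.7]
finger_gap: 0.0138
grasp_force: 45.0
clock: 15.1
eef_pos: [0.4641, -0.2004, 0.124]
eef_rot: [-0.0, -3.142, 0.0]
ft_force: [0.3, 1.5, 4.5]
finger_gap: 0.0137
grasp_force: 45.0
```

Depth is now about 8.5 mm, still soft. Keep feeling downward.

```bash
python3 -m pendant '[[[0,0,0.05],[0,0,0],0.5],[[0,0,0.05],[0,0,0],0.5]]'
python3 -m pendant '[[[0,0,0.05],[0,0,0],0.5],[[0,0,0.05],[0,0,0],0.5]]'
python3 -m pendant '[[[0,0,0.05],[0,0,0],0.5],[[0,0,0.05],[0,0,0],0.5]]'
```

```text
clock: 15.3
eef_pos: [0.4642, -0.2004, 0.1235]
eef_rot: [-0.0, -3.142, 0.0]
ft_force: [-0.7, 1.2, 4.0]
finger_gap: 0.0137
grasp_force: 45.0
clock: 15.5
eef_pos: [0.4642, -0.2004, 0.123]
eef_rot: [0.0, 3.142, -0.0]
ft_force: [-0.8, 0.2, 4.4]
finger_gap: 0.0136
grasp_force: 45.0
clock: 15.7
eef_pos: [0.4642, -0.2004, 0.1225]
eef_rot: [0.0, 3.142, -0.0]
ft_force: [-1.3, 0.8, 4.7]
finger_gap: 0.0134
grasp_force: 45.0
```

```bash
python3 -m pendant '[[[0,0,0.04],[0,0,0],0.5],[[0,0,0.04],[0,0,0],0.5]]'
python3 -m pendant '[[[0,0,0.04],[0,0,0],0.5],[[0,0,0.04],[0,0,0],0.5]]'
```

```text
clock: 15.9
eef_pos: [0.4642, -0.2004, 0.1221]
eef_rot: [0.0, 3.142, -0.0]
ft_force: [-0.3, 0.7, 4.9]
finger_gap: 0.0138
grasp_force: 45.0
clock: 16.1
eef_pos: [0.4642, -0.2004, 0.1217]
eef_rot: [0.0, 3.142, -0.0]
ft_force: [-0.9, 0.5, 5.0]
finger_gap: 0.0138
grasp_force: 45.0
```

```bash
cat > ok.py <<'E'
from h import *
import sys
s=env.read_state();print(s["eef_pos"][2].round(4),np.round(s["ft_force"],1));sys.exit(s["ft_force"][2]>8)
E
python3 -m pendant '[[[0,0,0.04],[0,0,0],0.5],[[0,0,0.04],[0,0,0],0.5]]' >/dev/null && python3 ok.py &&
python3 -m pendant '[[[0,0,0.04],[0,0,0],0.5],[[0,0,0.04],[0,0,0],0.5]]' >/dev/null && python3 ok.py &&
python3 -m pendant '[[[0,0,0.04],[0,0,0],0.5],[[0,0,0.04],[0,0,0],0.5]]' >/dev/null && python3 ok.py &&
python3 -m pendant '[[[0,0,0.04],[0,0,0],0.5],[[0,0,0.04],[0,0,0],0.5]]' >/dev/null && python3 ok.py &&
python3 -m pendant '[[[0,0,0.04],[0,0,0],0.5],[[0,0,0.04],[0,0,0],0.5]]' >/dev/null && python3 ok.py &&
python3 -m pendant '[[[0,0,0.04],[0,0,0],0.5],[[0,0,0.04],[0,0,0],0.5]]' >/dev/null && python3 ok.py &&
python3 -m pendant '[[[0,0,0.04],[0,0,0],0.5],[[0,0,0.04],[0,0,0],0.5]]' >/dev/null && python3 ok.py &&
python3 -m pendant '[[[0,0,0.04],[0,0,0],0.5],[[0,0,0.04],[0,0,0],0.5]]' >/dev/null && python3 ok.py &&
python3 -m pendant '[[[0,0,0.04],[0,0,0],0.5],[[0,0,0.04],[0,0,0],0.5]]' >/dev/null && python3 ok.py &&
python3 -m pendant '[[[0,0,0.04],[0,0,0],0.5],[[0,0,0.04],[0,0,0],0.5]]' >/dev/null && python3 ok.py &&
python3 -m pendant '[[[0,0,0.04],[0,0,0],0.5],[[0,0,0.04],[0,0,0],0.5]]' >/dev/null && python3 ok.py
```

```text
0.1213 [-1.9 -0.1  5. ]False
```

```bash
sed -i 's/sys.exit(\(.*\))$/sys.exit(int(\1))/' ok.py
python3 -m pendant '[[[0,0,0.04],[0,0,0],0.5],[[0,0,0.04],[0,0,0],0.5]]' >/dev/null && python3 ok.py &&
python3 -m pendant '[[[0,0,0.04],[0,0,0],0.5],[[0,0,0.04],[0,0,0],0.5]]' >/dev/null && python3 ok.py &&
python3 -m pendant '[[[0,0,0.04],[0,0,0],0.5],[[0,0,0.04],[0,0,0],0.5]]' >/dev/null && python3 ok.py &&
python3 -m pendant '[[[0,0,0.04],[0,0,0],0.5],[[0,0,0.04],[0,0,0],0.5]]' >/dev/null && python3 ok.py &&
python3 -m pendant '[[[0,0,0.04],[0,0,0],0.5],[[0,0,0.04],[0,0,0],0.5]]' >/dev/null && python3 ok.py &&
python3 -m pendant '[[[0,0,0.04],[0,0,0],0.5],[[0,0,0.04],[0,0,0],0.5]]' >/dev/null && python3 ok.py &&
python3 -m pendant '[[[0,0,0.04],[0,0,0],0.5],[[0,0,0.04],[0,0,0],0.5]]' >/dev/null && python3 ok.py &&
python3 -m pendant '[[[0,0,0.04],[0,0,0],0.5],[[0,0,0.04],[0,0,0],0.5]]' >/dev/null && python3 ok.py &&
python3 -m pendant '[[[0,0,0.04],[0,0,0],0.5],[[0,0,0.04],[0,0,0],0.5]]' >/dev/null && python3 ok.py &&
python3 -m pendant '[[[0,0,0.04],[0,0,0],0.5],[[0,0,0.04],[0,0,0],0.5]]' >/dev/null && python3 ok.py &&
python3 -m pendant '[[[0,0,0.04],[0,0,0],0.5],[[0,0,0.04],[0,0,0],0.5]]' >/dev/null && python3 ok.py
```

```text
0.1209 [-0.8  0.2  5.8]
0.1206 [-1.2 -0.1  5.3]
0.1202 [-0.8 -0.5  5.1]
0.1198 [-1.7  0.5  5.6]
0.1194 [-0.5  0.9  5.3]
0.119 [-1.3 -0.2  5.4]
0.1186 [-1.7  0.4  5.7]
0.1182 [-1.5  0.5  6. ]
0.1178 [-1.   0.3  6.5]
0.1176 [-1.6  0.8  7.3]
0.1175 [-2.6  1.1 11.7]
```

```bash
sed -i 's/sys.exit.*/sys.exit(int(abs(s["ft_force"]).max()>10))/' ok.py
python3 -m pendant '[[[0,0,-0.03],[0,0,0],0.5],[[0,0,-0.03],[0,0,6],0.5],[[0,0,-0.03],[0,0,6],0.5]]' >/dev/null && python3 ok.py &&
python3 -m pendant '[[[0,0,0],[0,0,6],0.5],[[0,0,0],[0,0,6],0.5]]' >/dev/null && python3 ok.py &&
python3 -m pendant '[[[0,0,0],[0,0,6],0.5],[[0,0,0],[0,0,6],0.5]]' >/dev/null && python3 ok.py; python3 st.py
```

```text
0.1175 [-2.1  0.9  7.5]
0.1176 [-2.1  1.8  8.1]
0.1175 [-3.   4.2  8.6]
19.2 [ 0.4643 -0.1994  0.1175] [[-0.9501, 0.3118, -0.0], [0.3118, 0.9501, 0.0006], [0.0002, 0.0006, -1.0]] q [ 0.86  0.42 -0.68  1.96  0.34  0.88  1.25] F [-3.    4.22  8.59] M [0.81 0.46 0.02] gap 0.014182821974838257 45.00160574913025
```

```bash
python3 -m pendant '[[[0.05,0.07,0],[0,0,0],0.5],[[0.05,0.07,0],[0,0,6],0.5],[[0.05,0.07,0],[0,0,6],0.5]]' >/dev/null && python3 ok.py &&
python3 -m pendant '[[[0,0,0],[0,0,6],0.5],[[0,0,0],[0,0,6],0.5]]' >/dev/null && python3 ok.py; python3 st.py
```

```text
0.1176 [-0.6  2.3  7.8]
0.1176 [-1.2  3.9  7.9]
19.7 [ 0.4643 -0.1987  0.1176] [[-0.8646, 0.5025, 0.0006], [0.5025, 0.8646, 0.0006], [-0.0002, 0.0008, -1.0]] q [ 0.82  0.41 -0.63  1.96  0.31  0.87  1.06] F [-1.19  3.92  7.86] M [0.73 0.15 0.02] gap 0.013756139063942826 45.00121235847473
```

```bash
python3 -m pendant '[[[0.05,0.05,0],[0,0,6],0.5],[[0.05,0.05,0],[0,0,12],0.5],[[0.05,0.05,0],[0,0,12],0.5]]' >/dev/null && python3 ok.py &&
python3 -m pendant '[[[0,0,0],[0,0,6],0.5],[[0,0,0],[0,0,6],0.5]]' >/dev/null && python3 ok.py; python3 st.py
```

```text
0.1176 [0.3 2.8 6.1]
0.1177 [0.3 3.8 6.2]
20.2 [ 0.4648 -0.1977  0.1177] [[-0.6672, 0.7449, 0.0018], [0.7449, 0.6672, 0.0008], [-0.0006, 0.0019, -1.0]] q [ 0.76  0.39 -0.56  1.97  0.27  0.85  0.78] F [0.32 3.84 6.19] M [ 0.94 -0.25  0.03] gap 0.013811516011980503 45.000677704811096
```

```bash
python3 -m pendant '[[[0,0,0.01],[0,0,6],0.5],[[0,0,0.01],[0,0,12],0.5],[[0,0,0.01],[0,0,12],0.5]]' >/dev/null && python3 ok.py &&
python3 -m pendant '[[[0,0,0.01],[0,0,6],0.5],[[0,0,0.01],[0,0,6],0.5]]' >/dev/null && python3 ok.py; python3 st.py
```

```text
0.1177 [1.9 4.  5.8]
0.1176 [1.9 4.5 6.5]
20.7 [ 0.4654 -0.197   0.1176] [[-0.405, 0.9143, 0.0029], [0.9143, 0.405, 0.0015], [0.0002, 0.0032, -1.0]] q [ 0.71  0.38 -0.49  1.97  0.23  0.84  0.5 ] F [1.93 4.49 6.49] M [ 1.42 -0.6   0.1 ] gap 0.014101537030221944 45.00085115432739
```

```bash
python3 -m pendant '[[[0.05,0.07,0],[0,0,6],0.5],[[0.05,0.07,0],[0,0,12],0.5],[[0.05,0.07,0],[0,0,12],0.5]]' >/dev/null && python3 ok.py &&
python3 -m pendant '[[[0,0,0.01],[0,0,6],0.5],[[0,0,0.01],[0,0,6],0.5]]' >/dev/null && python3 ok.py; python3 st.py
```

```text
0.1177 [2.  3.8 6.1]
0.1177 [2.7 4.8 6.7]
21.2 [ 0.4664 -0.1965  0.1177] [[-0.1026, 0.9947, 0.0039], [0.9947, 0.1026, 0.0011], [0.0007, 0.004, -1.0]] q [ 0.65  0.37 -0.43  1.97  0.2   0.84  0.22] F [2.73 4.78 6.69] M [ 1.31 -0.86  0.03] gap 0.013438570759936434 45.00077426433563
```

```bash
python3 -m pendant '[[[0.03,0.08,0],[0,0,6],0.5],[[0.03,0.08,0],[0,0,6],0.5]]' >/dev/null && python3 ok.py &&
python3 -m pendant '[[[0,0,0.01],[0,0,5],0.5],[[0,0,0.01],[0,0,5],0.5]]' >/dev/null && python3 ok.py; python3 st.py
```

```text
0.1176 [2.1 4.8 6.2]
0.1176 [2.9 3.5 6.5]
21.6 [ 0.4671 -0.1964  0.1176] [[0.0887, 0.9961, 0.0039], [0.9961, -0.0887, 0.0007], [0.0011, 0.0038, -1.0]] q [ 0.62  0.36 -0.38  1.98  0.18  0.83  0.05] F [2.88 3.55 6.45] M [ 1.02 -0.79  0.07] gap 0.014121602529976827 45.000808238983154
```

```bash
python3 -m pendant '[[[0.05,0.05,0],[0,0,2.5],0.5],[[0.05,0.05,0],[0,0,2.5],0.5]]' >/dev/null; python3 st.py
python3 -m pendant '[[[0,0,-0.1],[0,0,0],0.5],[[0,0,-0.2],[0,0,0],0.5],[[0,0,-0.2],[0,0,0],0.5]]' >/dev/null; python3 ok.py
python3 -m pendant '[[[0,0,-0.1],[0,0,0],0.5],[[0,0,-0.2],[0,0,0],0.5],[[0,0,-0.2],[0,0,0],0.5]]' >/dev/null ; python3 ok.py
python3 -m pendant '[[[0,0,-0.1],[0,0,0],0.5],[[0,0,-0.2],[0,0,0],0.5],[[0,0,-0.2],[0,0,0],0.5]]' >/dev/null ; python3 ok.py
```

```text
21.8 [ 0.4673 -0.1963  0.1176] [[0.1309, 0.9914, 0.0033], [0.9914, -0.1309, 0.0003], [0.0007, 0.0032, -1.0]] q [ 0.61  0.36 -0.37  1.98  0.18  0.83  0.01] F [1.74 4.   6.27] M [ 0.79 -0.58  0.04] gap 0.0134184982717949 45.00109791755676
0.1196 [3.2 2.5 5. ]
0.1215 [3.2 2.5 4.8]
0.1231 [ 6.3  1.1 -0.2]
```

```bash
python3 -m pendant '[[[0,0,-0.2],[0,0,0],0.5],[[0,0,-0.5],[0,0,0],0.5],[[0,0,-1],[0,0,0],0.5],[[0,0,-2],[0,0,0],0.5],[[0,0,-3.5],[0,0,0],0.5],[[0,0,-4],[0,0,0],0.5],[[0,0,-4],[0,0,0],0.5],[[0,0,-4],[0,0,0],0.5]]' >/dev/null; python3 st.py
python3 - <<'E'
from h import *
p=imaging.grab_frame("scene")["frame"][165:265,270:400]
cv2.imwrite("pics/s3.png",cv2.resize(p,None,fx=5,fy=5,interpolation=cv2.INTER_CUBIC))
E
```

```text
23.5 [ 0.4651 -0.1973  0.1626] [[0.1308, 0.9914, -0.0005], [0.9914, -0.1308, -0.0001], [-0.0002, -0.0004, -1.0]] q [ 0.63  0.3  -0.39  1.93  0.14  0.93  0.04] F [-0.99  0.35  0.01] M [-0.05 -0.07 -0.01] gap 0.014013459098983048 44.999027252197266
```

View pics/s3.png

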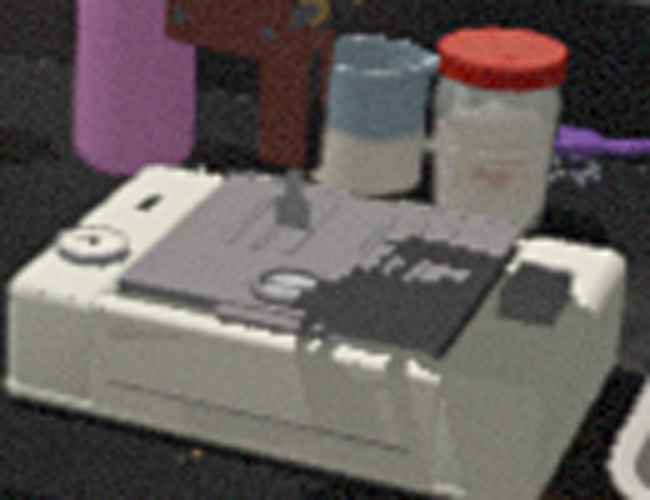

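```bash
python3 -m pendant '[[[-2,1,0],[0,0,-8],0.5],[[-4,2.5,0],[0,0,-16],0.5],[[-6,4,0],[0,0,-24],0.5],[[-8,5,0],[0,0,-32],0.5],[[-10,6,0],[0,0,-40],0.5],[[-11.43,7.12,0],[0,0,-48],0.5],[[-11.43,7.12,0],[0,0,-56],0.5],[[-11.43,7.12,0],[0,0,-64],0.5],[[-11.43,7.12,0],[0,0,-72],0.5],[[-11.43,7.12,0],[0,0,-80],0.5],[[-11.43,7.12,0],[0,0,-88],0.5],[[-11.43,7.12,0],[0,0,-94],0.5],[[-11.43,7.12,0],[0,0,-97.5],0.5],[[-11.43,7.12,0],[0,0,-97.5],0.5],[[-11.43,7.12,0],[0,0,-97.5],0.5],[[-11.43,7.12,0],[0,0,-97.5],0.5]]' >/dev/null; python3 st.py
python3 - <<'E'
from h import *
p=imaging.grab_frame("scene");w=cloud(p)
for r in imaging.place_of("key",p)[:2]: print(r, atz(p,r["location"],.122))
m=w[(abs(w[...,0]-.52)<.03)&(abs(w[...,1]+.325)<.025)&(w[...,2]>.12)&(w[...,2]<.152)]
for a in np.arange(.116,.152,.004):
    k=m[(m[:,2]>=a)&(m[:,2]<a+.004)]
    if len(k):print(a.round(3),len(k),k.mean(0).round(4),k[:,1].min().round(4),k[:,1].max().round(4))
f=p["frame"][150:250,310:440]
cv2.imwrite("pics/s4.png",cv2.resize(f,None,fx=5,fy=5,interpolation=cv2.INTER_CUBIC))
E
```

```text
25.15 [ 0.521  -0.3198  0.1625] [[-1.0, 0.0016, -0.0004], [0.0016, 1.0, 0.0002], [0.0004, 0.0002, -1.0]] q [ 0.96  0.54 -0.69  1.66  0.38  1.08  1.72] F [-0.71  0.72 -0.45] M [ 0.07 -0.15  0.02] gap 0.013612119554160508 44.998950362205505
{'location': [0.5, 0.6755], 'confidence': 0.56} [ 0.5308041  -0.31994477  0.122     ]
0.12 1 [ 0.5246 -0.3247  0.1239] -0.3247 -0.3247
0.124 4 [ 0.5223 -0.3244  0.1262] -0.3249 -0.3237
0.128 2 [ 0.5183 -0.3243  0.1306] -0.3245 -0.3241
0.132 4 [ 0.5188 -0.3251  0.1348] -0.3307 -0.3203
0.136 14 [ 0.5186 -0.3238  0.1379] -0.331 -0.3153
0.14 4 [ 0.521  -0.3245  0.1418] -0.3273 -0.3216
0.144 6 [ 0.5222 -0.3231  0.146 ] -0.3258 -0.3204
0.148 4 [ 0.5218 -0.3261  0.1503] -0.3284 -0.3226
```

View pics/s4.png

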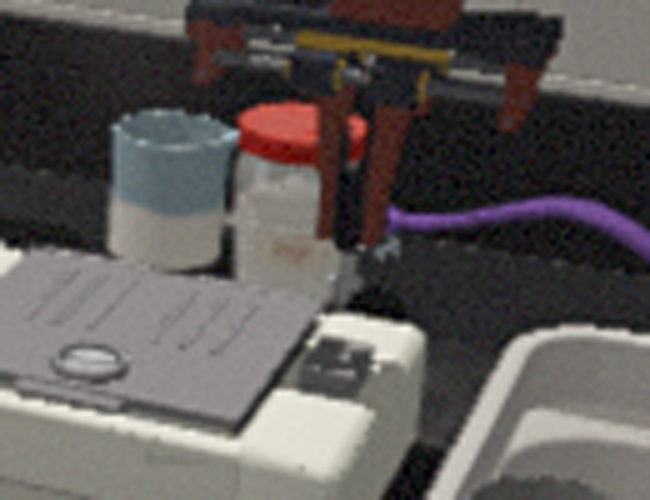

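```bash
python3 -m pendant '[[[0,0,1],[0,0,0],0.5],[[0,0,2],[0,0,0],0.5],[[0,0,2.5],[0,0,0],0.5],[[0,0,2.7],[0,0,0],0.5],[[0,0,2.7],[0,0,0],0.5]]' >/dev/null; python3 ok.py
python3 -m pendant '[[[0,0,0.15],[0,0,0],0.5],[[0,0,0.3],[0,0,0],0.5],[[0,0,0.3],[0,0,0],0.5]]' >/dev/null; python3 ok.py &&
python3 -m pendant '[[[0,0,0.15],[0,0,0],0.5],[[0,0,0.3],[0,0,0],0.5],[[0,0,0.3],[0,0,0],0.5]]' >/dev/null && python3 ok.py && 
python3 -m pendant '[[[0,0,0.15],[0,0,0],0.5],[[0,0,0.3],[0,0,0],0.5],[[0,0,0.3],[0,0,0],0.5]]' >/dev/null && python3 ok.py; python3 st.py
```

```text
0.1353 [-0.4  0.6 -1.4]
0.1329 [ 0.6 -0.8 -0.4]
0.1296 [-0.4  0.3 -0.8]
0.1266 [-0.4 -0.  -0.9]
26.65 [ 0.521  -0.3198  0.1266] [[-1.0, 0.0001, -0.0003], [0.0001, 1.0, 0.0001], [0.0003, 0.0001, -1.0]] q [ 0.95  0.58 -0.67  1.7   0.41  1.01  1.7 ] F [-0.4  -0.   -0.95] M [ 0.08 -0.11 -0.03] gap 0.01358870858435819 44.998944997787476
```

In the slot without contact forces; seat it.

```bash
python3 -m pendant '[[[0,0,0.15],[0,0,0],0.5],[[0,0,0.3],[0,0,0],0.5],[[0,0,0.3],[0,0,0],0.5]]' >/dev/null; python3 ok.py &&
python3 -m pendant '[[[0,0,0.1],[0,0,0],0.5],[[0,0,0.15],[0,0,0],0.5],[[0,0,0.15],[0,0,0],0.5]]' >/dev/null && python3 ok.py && 
python3 -m pendant '[[[0,0,0.05],[0,0,0],0.5],[[0,0,0.05],[0,0,0],0.5]]' >/dev/null && python3 ok.py && 
python3 -m pendant '[[[0,0,0.05],[0,0,0],0.5],[[0,0,0.05],[0,0,0],0.5]]' >/dev/null && python3 ok.py
```

```text
0.1236 [ 0.5 -0.6 -0.4]
0.1223 [ 0.1  0.1 -0.3]
0.1218 [ 0.2  0.3 -0.6]
0.1216 [-0.8  0.3  1.4]
```

```bash
python3 -m pendant '[[[0,0,0.03],[0,0,0],0.5],[[0,0,0.03],[0,0,0],2],[[0,0,0],[0,0,0],4],[[0,0,0],[0,0,0],4],[[0,0,0],[0,0,0],4],[[0,0,0],[0,0,0],4]]'
python3 -m pendant '[[[0,0,-1],[0,0,0],4],[[0,0,-3],[0,0,0],4],[[0,0,-6],[0,0,0],4],[[0,0,-10],[0,0,0],4],[[2,0,-14],[0,0,0],4],[[6,0,-16],[0,0,0],4],[[10,0,-16],[0,0,0],4],[[10,0,-16],[0,0,0],4]]'
python3 - <<'E'
from h import *
p=imaging.grab_frame("top");w=cloud(p)
for n in ("scene",):
    p=imaging.grab_frame(n);w=cloud(p)
    q=w[(abs(w[...,0]-.52)<.04)&(abs(w[...,1]+.322)<.025)&(w[...,2]>.118)&(w[...,2]<.2)]
    print(len(q),q.mean(0).round(4),q.max(0).round(4),q.min(0).round(4))
    k=q[q[:,2]>.147];print(k.mean(0).round(4))
    cv2.imwrite("pics/s5.png",cv2.resize(p["frame"][150:290,270:450],None,fx=4,fy=4,interpolation=cv2.INTER_CUBIC))
E
```

```text
clock: 28.25
eef_pos: [0.5211, -0.3198, 0.1213]
eef_rot: [-0.0, -3.142, -0.0]
ft_force: [-0.3, -0.2, -0.3]
finger_gap: 0.0399
grasp_force: 0.0
clock: 29.05
eef_pos: [0.4171, -0.321, 0.2828]
eef_rot: [-0.006, -3.14, 0.005]
ft_force: [-0.8, -0.3, -0.4]
finger_gap: 0.0403
grasp_force: 0.0
107 [ 0.5156 -0.3255  0.1395] [ 0.5359 -0.3162  0.1564] [ 0.5046 -0.3318  0.1182]
[ 0.5179 -0.3254  0.1527]
```

View pics/s5.png

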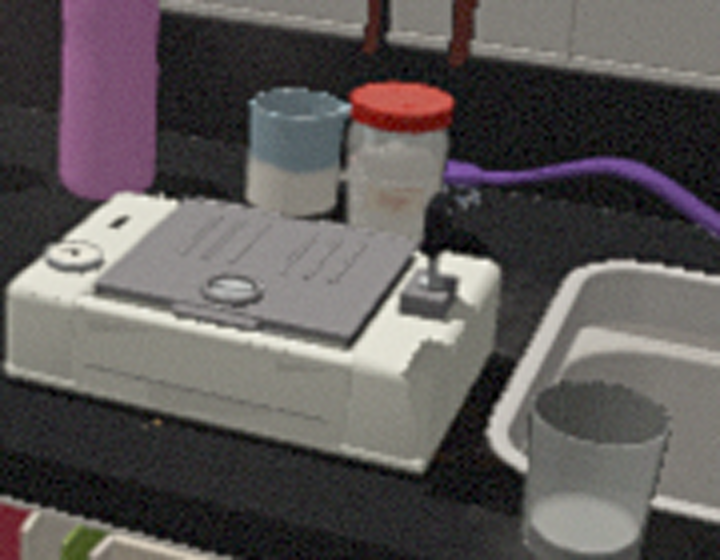

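The key stands seated at its original height (grip top 0.156 m). The cover is shut, and the stud sits sunk in its collar with the slot crosswise at about (232, 288).

```bash
python3 -c "
from workcell import env
print(env.job_done())"
```

```text
the job is handed in; nothing more can be done
None
```

The cover is shut, the stud is pressed in, turned a quarter turn and caught, and the key is back upright, fully home in its socket. I handed the job in at about 29 s of the 67 s, but it returned no verdict; this rests on the last picture and force readings.

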